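# Draw the end panel of a small worktop shelf tight with its cam

### The job

Finish the little spice shelf that lies upside down on the worktop: push the loose end panel up to the shelf board, with its bolt and two dowels fully in the board's holes while the cam next to them is still open. Then turn that cam's thumb bar clockwise, about half a turn in several grasps, until its hook has drawn the bolt in and the joint is closed and firmly tight; how far that is you must feel, because forcing the cam past tight tears the bolt out of the wood. Let go, and leave the jars standing where they are.

Things in the scene. Friction and masses are not known exactly. Their poses are not given: they have to be found in the camera images.
- shelf: Pale wood shelf board lying upside down, 260 x 160 x 30 mm, on a thin black non-slip mat; it does not move. Origin: middle of the lower edge of its open end (the end face with three holes, plane x = 0), at worktop level. x points into the board, y along the open end, z up. The other end panel (72 mm high) is already fitted at x = 260 to 278 mm; its cam at x = 200 mm is tight: leave it.
- bolt_hole (a point): Mouth of the bolt hole in the board's open end: 18 mm dia., in the middle of the depth, 15 mm above the worktop, leading straight to the cam. Axes as shelf. On either side, at y = +-52 mm and the same height, is a dowel hole 12.6 mm dia., 30 mm deep.
- end_panel: Loose end panel of pale wood standing on the worktop: 18 mm thick (x = -18 to 0), 160 mm wide (y = +-80), 72 mm high, 0.25 kg. Origin: middle of the lower edge of its inner face. x points out of the inner face, the way bolt and dowels point; z up. When the panel is home, its frame coincides with that of shelf. Grasp it by the top edge, in the middle.
- bolt_root (a point): Where the bolt leaves the end panel's inner face, 15 mm above the worktop; axes as end_panel. The steel bolt runs along x: neck 5 mm dia., with an upright barrel head 10 mm dia., 14 mm tall; its tip is 58 mm from the face, give or take 2 mm (it is not known how far it was screwed in). Beside it two wooden dowels, 10 mm dia., 20 mm long, at y = +-52 mm.
- cam: The cam: flange and thumb bar on top, spiral hook out of sight in the board. Origin on its vertical axis at worktop level; z up. Its turn is the clockwise angle (from above) of its x axis from shelf's x axis: 0 is open, hard stop at 3.7. The bolt head can enter only below 0.3 rad. It turns freely with 0.1 N m or less, stays where left, and with the panel home meets the bolt at 2.0 to 3.4 rad.
- cam_grip (a point): Point on the cam's vertical axis, 42 mm above the worktop, where to grip the thumb bar; at x = 60 mm, y = 0 of shelf. The metal bar is 10 mm thick, 38 mm long along the point's x axis, its pointed end to the point's -x, and stands from 32 to 50 mm above the worktop on a round flange 44 mm dia. z up.
- bar_tip (a point): Pointed end of the cam's thumb bar, 18 mm from the cam axis, 42 mm up; turns with the cam. The hook catches the bolt across a gap of up to 3 mm and draws the panel in with a few N. Once the joint is closed the pull climbs by 100 to 150 N per rad; torque felt with the bar held still: under 0.09 N m free, about 0.15 at 25 N pull, 0.25 at 40 N. Over 80 N the bolt tears out; under 15 N it is loose.
- spice_a: Spice jar with a yellow cap, 42 mm dia., 96 mm high, standing beside the shelf board; origin at the centre of its underside. Leave alone.
- spice_b: Spice jar with a dark brown cap, 44 mm dia., 96 mm high, standing beside the shelf board; origin at the centre of its underside. Leave alone.
- salt_shaker: Salt shaker with a domed grey top, 44 mm dia., 90 mm high, standing beside the shelf board; origin at the centre of its underside. Leave alone.
Mind the look-alikes: they are no part of the job. Of the things that look like the end_panel, take the one that is farthest to the robot's right at the start.

How it is judged:
By the outcome, as a careful person would: the job done as asked, in the order asked, and still so for the second after the job is handed in, with the robot touching nothing.
It also fails if it takes over 72 s, if anything falls off the work surface, if the arm or the gripper's body presses on something with over 40 N, if the wrist force passes 120 N, or if a joint passes its speed limit or range.

### The arm

A 6-joint arm with a two-finger parallel gripper is mounted at the origin on a cart in front of the work surface, level with it; the furniture and walls round the work are solid. World frame = base frame: x ahead of the robot, y to its left, z up, the work surface at z = 0. Lengths are in m, angles in rad, forces in N, time in s.
With the tool pointing down it reaches from about 0.275 to 1 m from the base axis. Payload 8.4 kg.
Tool frame: the origin (TCP) lies on the centre line of the jaws, within the pads' length; the fingertips stand ahead of it and the grasp point (between the pads) lies 5 mm behind it (r.tip_reach is the z of the fingertips in the tool frame, in m); z points along the fingers, y is the line along which they close (so a half turn about z gives the same grasp; the last joint's range is limited). The gripper opens to 85 mm and grips with 20 to 120 N. Pads are 22 mm wide; open, the fingers measure 114 mm over their backs; the gripper's body (76 mm by 85 mm) begins 54 mm behind the grasp point. The pads swing forward as they close: fully open they stand 13 mm farther back than shut.
Start: joints at [-1.22, 0.353, 1.633, -0, 1.155, -0.002], TCP at [0.216, -0.587, 0.245] pointing down, gripper open.
Joint ranges: [-2.63, 2.63], [-0.92, 2.1], [0.06, 2.66], [-1.3, 4.44], [0, 2.69], [-3.02, 3.02]. Speed limits (rad/s): [2.22, 2.22, 2.79, 3.14, 3.14, 3.14].

### API

Orientations are given as [roll, pitch, yaw] about the fixed x, y, z axes, in that order (R = Rz(yaw) Ry(pitch) Rx(roll)).
In Python, from plant import read_state, imaging, order, r gives the robot as it stands. The module is installed in compiled form; this text tells all that it offers.
- The arm moves only by the tool play_rows, never from a script. Its argument "plan" is text: rows parted by semicolons, each of 7 numbers parted by spaces: the turn, a rotation vector about the tool's x, y, z each as a share of 0.1 rad, from -1 to 1, then the shift along the tool's x, y, z each as a share of 2 cm, from -1 to 1, then the opening, from 0 (shut) to 1 (fully open). A call has 1 to 20 rows; each row shifts and turns the commanded pose from where the row before left it, along the tool's axes as they then stand; what a row does not reach is not made up. A row lasts 1/8 s, in which the tool goes at most 62.5 mm and 10.7 degrees, less where a joint would pass 70% of its speed; a pose out of reach is approached as far as the arm can. A call with a number of a shift or a turn outside -1 to 1 is refused whole. A call with a gripper value outside its range is refused whole. The fingers move at their own pace and stop on an object; "force" is the grip in N (left out, the last holds). Time passes only in rows, so rows that do not move let the fingers close. It gives the time, the measured TCP pose, the force, the opening and the grip force at its end, in the units of the state.
- read_state(): the state, without advancing time (a new reading comes with each control period).
- imaging.capture(name): name is "scene" or "top"; returns the picture (420x560x3 uint8, blue, green, red); there is no depth.
- imaging.calibration(name): a dict with "fov_y" (degrees; the focal length in pixels is half the picture's height over the tangent of half this angle, whatever the lens; pixels are square), "cx", "cy" (the principal point, pixels), "k1" (the pictures are not rectified: a ray, as slopes to the right and down, at radius r is drawn at 1 + k1 r^2 times it, then the intrinsics apply), "T" (4x4, takes a point from camera to world coordinates). Camera axes: x right, y down, z forward; pixel columns grow to the right and rows downward; lengths in m; the calibration is good to about 2 mm. A picture is of the moment at which its call begins. calibration takes no time and is no camera call.
- order.hand_in(): hands the job in; it is judged then, once.
The state is a dict: "clock": time; "q": joint angles; "joint_velocities": joint speeds; "tau": joint torques, N m; "position": TCP position; "tool_rot": TCP orientation; "ft_force": force on the tool from outside, world axes, zero at the start; "torque": the same for the moment, N m; "finger_gap": opening from 0.0 (shut) to 1.0 (fully open); "finger_force": force on a finger pad.
Only numpy, scipy, OpenCV 4.12 (cv2) and the standard library are available. Lean on these libraries where they do the work, as an engineer would, in place of code of your own. Each camera call takes 0.05 s, during which the arm holds its last target. There are 200 camera calls.

## Working session

There is one attempt and no reset: what is moved stays moved. The work goes in short steps, Python scripts to look and compute and a tool call to move; the robot and the scene stay as the last step left them, time stands still between calls to the robot, and variables do not carry over. Pictures are saved under pics/ and viewed, at most 10 in all, crops included, and the job is handed in when it is done.

Besides the shell and the picture viewer there is one more tool, called after ">>>" by a JSON object that holds its "fn" and its "kwargs", one argument or row to a line. play_rows: Moves the arm, as the interface text tells. Its arguments: {"type":"object","properties":{"plan":{"type":"string"},"force":{"type":"number"}},"required":["plan"]}

```bash
mkdir -p pics; cat > h.py <<'E'
import numpy as np, cv2
from plant import read_state, imaging, order, r
def K(n):
    c=imaging.calibration(n); f=210/np.tan(np.radians(c['fov_y']/2))
    return c,f
def ray(n,u,v):
    c,f=K(n); d=np.array([(u-c['cx'])/f,(v-c['cy'])/f]); s=d.copy()
    for _ in range(30): s=d/(1+c['k1']*(s@s))
    T=np.array(c['T']); return T[:3,3],T[:3,:3]@np.array([s[0],s[1],1])
def atz(n,u,v,z):
    o,d=ray(n,u,v); return o+d*(z-o[2])/d[2]
def proj(n,p):
    c,f=K(n); T=np.array(c['T']); q=T[:3,:3].T@(np.array(p)-T[:3,3]); s=q[:2]/q[2]
    s=s*(1+c['k1']*(s@s)); return np.array([f*s[0]+c['cx'],f*s[1]+c['cy']])
def tri(a,b):
    (o1,d1),(o2,d2)=ray(*a),ray(*b)
    t=np.linalg.lstsq(np.c_[d1,-d2],o2-o1,rcond=None)[0]
    p,q=o1+d1*t[0],o2+d2*t[1]; return (p+q)/2,np.linalg.norm(p-q)
E
python3 - <<'E'
from h import *
np.set_printoptions(precision=3,suppress=True)
s=read_state(); print(s, r.tip_reach)
for n in('scene','top'):
    cv2.imwrite(f'pics/{n}0.png',cv2.resize(imaging.capture(n),(784,588),interpolation=cv2.INTER_CUBIC)); c=imaging.calibration(n); print(n,c)
E
```

```text
{'clock': 0.0, 'q': array([-1.22 ,  0.354,  1.634, -0.   ,  1.155, -0.002]), 'joint_velocities': array([-0.   ,  0.   , -0.001,  0.   , -0.   ,  0.001]), 'tau': array([ -0.001, -60.527, -34.207,  -0.   ,   0.009,   0.   ]), 'position': array([ 0.216, -0.586,  0.245]), 'tool_rot': array([-3.14 ,  0.   ,  0.353]), 'ft_force': array([-0.415, -0.608, -1.095]), 'torque': array([ 0.042,  0.027, -0.011]), 'finger_force': 0.0, 'finger_gap': 1.0074741994100147} 0.014
scene {'fov_y': 54.23395757156664, 'cx': 283.92951201357164, 'cy': 210.3652788939024, 'k1': -0.03248653482704329, 'T': array([[-0.83 , -0.445,  0.336,  0.244],
       [-0.557,  0.659, -0.505,  0.584],
       [ 0.003, -0.606, -0.795,  0.832],
       [ 0.   ,  0.   ,  0.   ,  1.   ]])}
top {'fov_y': 42.48396757887763, 'cx': 275.6482738351808, 'cy': 218.13778660099612, 'k1': -0.03408943168952878, 'T': array([[-0.014, -0.999,  0.038,  0.516],
       [-1.   ,  0.014, -0.019,  0.095],
       [ 0.019, -0.038, -0.999,  1.23 ],
       [ 0.   ,  0.   ,  0.   ,  1.   ]])}
```

View pics/scene0.png

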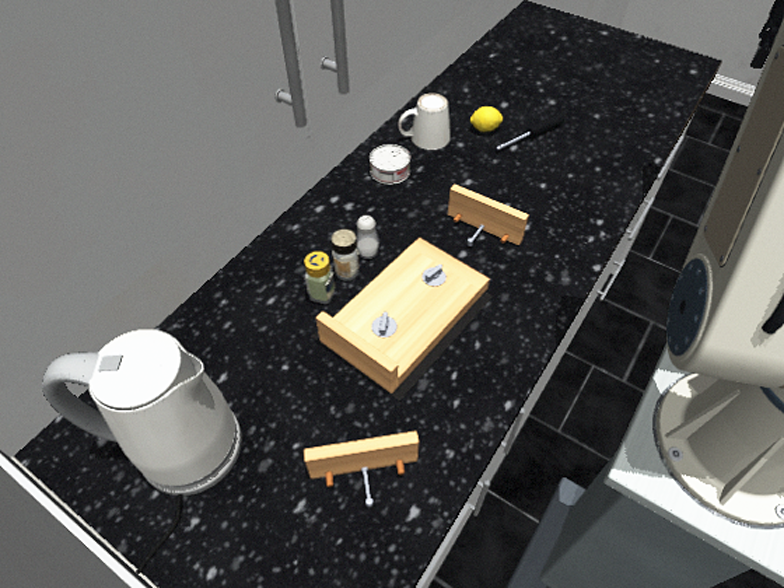

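View pics/top0.png

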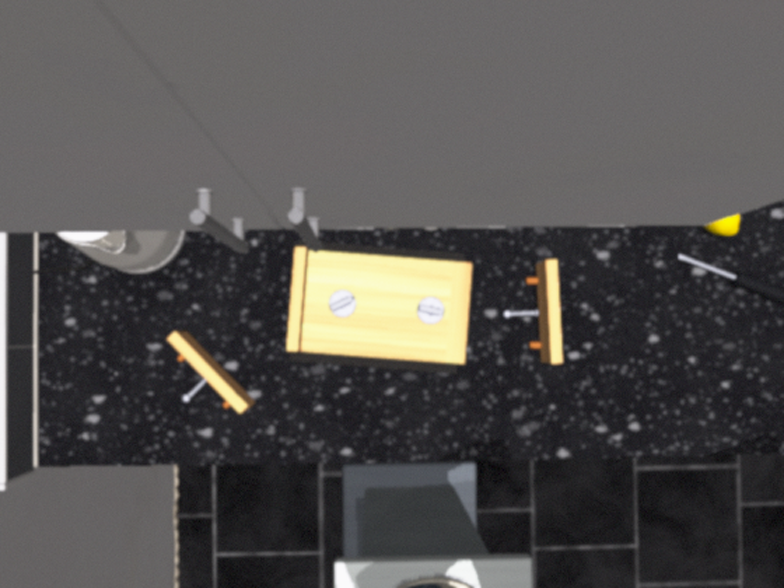

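The top view shows the shelf at (295-470, 250-365) with its open end on the right. The right-hand panel is at (550, 310), with its bolt pointing left towards the shelf. The jars are seen only in the scene view, behind the board. Next I'll enlarge both views.

```bash
python3 - <<'E'
from h import *
a=imaging.capture('top')[165:275,200:410]; cv2.imwrite('pics/t1.png',cv2.resize(a,None,fx=3.8,fy=3.8,interpolation=cv2.INTER_CUBIC))
a=imaging.capture('scene')[128:282,222:382]; cv2.imwrite('pics/s1.png',cv2.resize(a,None,fx=3.8,fy=3.8,interpolation=cv2.INTER_CUBIC))
E
```

```text
(no output)
```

View pics/t1.png

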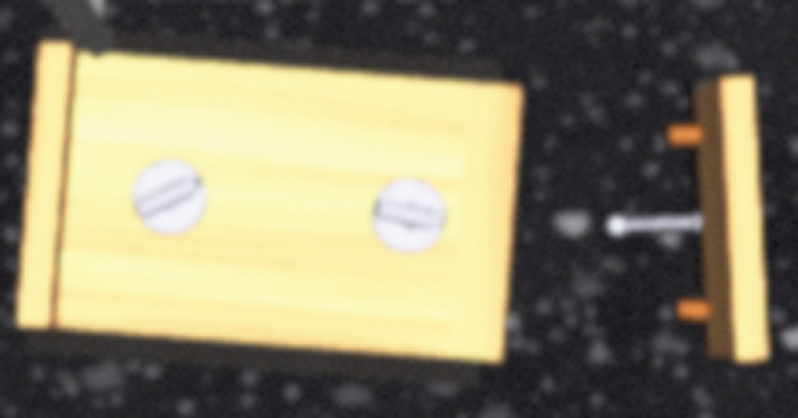

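View pics/s1.png

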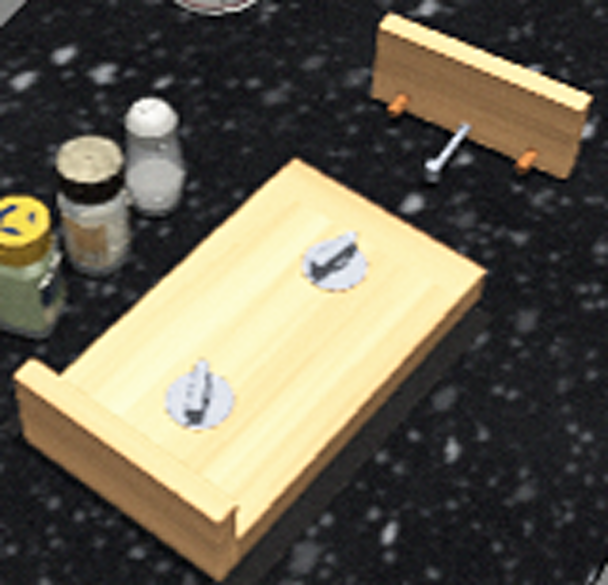

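```bash
cat > fit.py <<'E'
from h import *
from scipy.optimize import least_squares
np.set_printoptions(precision=4,suppress=True)
O={'top':(200,165),'scene':(222,128)}
px=lambda n,u,v: (np.array([u,v])+.5)/3.8-.5+O[n]
S=[('top',522,86,0,-80,30),('top',502,362,0,80,30),('top',38,41,278,-80,72),('top',17,328,278,80,72),('top',410,215,60,0,32),('top',170,198,200,0,32),
('scene',295,158,0,-80,30),('scene',485,271,0,80,30),('scene',334,263,60,0,32),('scene',200,399,200,0,32)]
P=[('top',721,76,0,-80,72),('top',738,362,0,80,72),('top',754,74,-18,-80,72),('top',769,360,-18,80,72),('top',616,224,53,0,22),
('scene',388,14,-18,-80,72),('scene',591,97,-18,80,72),('scene',377,34,0,-80,72),('scene',585,112,0,80,72),('scene',572,178,0,80,0)]
def w(p,pts):
    c,s=np.cos(p[2]),np.sin(p[2]); pts=np.array(pts)/1e3
    return np.c_[p[0]+c*pts[:,0]-s*pts[:,1],p[1]+s*pts[:,0]+c*pts[:,1],pts[:,2]]
def fit(L,p0,off):
    W=[l[3:] for l in L]
    def f(p):
        return np.concatenate([proj(l[0],q)+off[l[0]]-px(*l[:3]) for l,q in zip(L,w(p,W))])
    s=least_squares(f,p0); return s.x,s.fun.reshape(-1,2)
if __name__=='__main__':
    z={'top':np.zeros(2),'scene':np.zeros(2)}
    for nm,L,p0 in(('shelf',S,[.5,-.1,1.57]),('panel',P,[.5,-.2,1.57])):
        for cams in(('top','scene'),('top',),('scene',)):
            LL=[l for l in L if l[0] in cams]; p,f=fit(LL,p0,z); print(nm,cams,p); 
            if len(cams)==2: print(f)
    print('tri board corner',tri(('top',*px('top',522,86)),('scene',*px('scene',295,158))))
    print('tri panel top',tri(('top',*px('top',738,362)),('scene',*px('scene',585,112))))
    print('tri panel top2',tri(('top',*px('top',721,76)),('scene',*px('scene',377,34))))
    for n,u,v in(('top',377,207),('top',443,216)): print(atz(n,*px(n,u,v),.05))
E
python3 fit.py
```

```text
shelf ('top', 'scene') [ 0.5469 -0.0578  1.481 ]
[[-0.6881  0.6628]
 [-0.5453 -0.3616]
 [ 0.4032  0.6991]
 [-0.0826 -0.4164]
 [-0.5184  0.3498]
 [-0.2688  0.0198]
 [-0.0725 -0.5939]
 [ 0.1053 -0.9191]
 [ 0.2385 -0.5529]
 [-0.0615 -0.727 ]]
shelf ('top',) [ 0.5474 -0.0584  1.4826]
shelf ('scene',) [ 0.5457 -0.0558  1.4798]
panel ('top', 'scene') [ 0.5465 -0.1762  1.6115]
[[-0.7538  0.928 ]
 [-0.5877 -0.2731]
 [-1.1916  1.0211]
 [-0.4616 -0.2233]
 [ 0.6491  0.8753]
 [ 0.4259 -1.1183]
 [ 0.7913 -1.2132]
 [ 0.2084 -2.5924]
 [-0.4038 -1.0031]
 [-1.6829  0.2965]]
panel ('top',) [ 0.5475 -0.1772  1.6033]
panel ('scene',) [ 0.5438 -0.172   1.6471]
tri board corner (array([ 0.6282, -0.0674,  0.0245]), np.float64(0.0008026113307782277))
tri panel top (array([ 0.4657, -0.182 ,  0.0667]), np.float64(0.00013344883591942563))
tri panel top2 (array([ 0.6295, -0.1783,  0.0569]), np.float64(0.0008773905137892953))
[0.5573 0.0212 0.05  ]
[ 0.5516 -0.0168  0.05  ]
```

>>> {"fn": "play_rows", "kwargs": {
  "plan": "0 0 0.8 0 0 0 0.6;0 0 0.8 0 0 0 0.6;0 0 0.8 0 0 0 0.6;0 0 0.8 0 0 0 0.6",
  "force": 40
}}

```text
clock: 0.7
position: [0.2159, -0.5864, 0.245]
tool_rot: [-3.141, 0.0, 0.03]
ft_force: [0.4, -0.1, -0.4]
finger_gap: 0.602
finger_force: 0.0
```

>>> {"fn": "play_rows", "kwargs": {
  "plan": "0 0 0 0.86 -0.97 0.2 0.6;0 0 0 0.86 -0.97 0.2 0.6;0 0 0 0.86 -0.97 0.2 0.6;0 0 0 0.86 -0.97 0.2 0.6;0 0 0 0.86 -0.97 0.2 0.6;0 0 0 0.86 -0.97 0.2 0.6;0 0 0 0.86 -0.97 0.2 0.6;0 0 0 0.86 -0.97 0.2 0.6;0 0 0 0.86 -0.97 0.2 0.6;0 0 0 0.86 -0.97 0.2 0.6;0 0 0 0.86 -0.97 0.2 0.6;0 0 0 0.86 -0.97 0.2 0.6;0 0 0 0.86 -0.97 0.2 0.6;0 0 0 0.86 -0.97 0.2 0.6;0 0 0 0.86 -0.97 0.2 0.6;0 0 0 0.86 -0.97 0.2 0.6;0 0 0 0.86 -0.97 0.2 0.6;0 0 0 0.86 -0.97 0.2 0.6;0 0 0 0.86 -0.97 0.2 0.6;0 0 0 0 0 0 0.6"
}}

```text
clock: 3.2
position: [0.5308, -0.2051, 0.1687]
tool_rot: [-3.141, 0.001, 0.036]
ft_force: [0.5, -0.2, 0.1]
finger_gap: 0.601
finger_force: 0.0
```

>>> {"fn": "play_rows", "kwargs": {
  "plan": "0 0 0 0.85 -0.92 0 0.6;0 0 0 0 0 0.8 0.6;0 0 0 0 0 0.8 0.6;0 0 0 0 0 0.8 0.6;0 0 0 0 0 0 0.6"
}}

```text
clock: 3.82
position: [0.5453, -0.1885, 0.1193]
tool_rot: [-3.14, 0.003, 0.032]
ft_force: [-0.5, -0.2, 0.0]
finger_gap: 0.599
finger_force: 0.0
```

```bash
python3 - <<'E'
from h import *
print(read_state()['position'])
a=imaging.capture('top')[165:275,300:410]; b=imaging.capture('scene')[110:200,292:382]
k=cv2.INTER_CUBIC
A=cv2.resize(a,None,fx=3.8,fy=3.8,interpolation=k); B=cv2.resize(b,None,fx=4.2,fy=4.2,interpolation=k)
B=cv2.copyMakeBorder(B,0,A.shape[0]-B.shape[0],0,0,cv2.BORDER_CONSTANT); cv2.imwrite('pics/c2.png',np.hstack([A,B]))
E
```

```text
[ 0.54530527 -0.18845761  0.11933334]
```

View pics/c2.png

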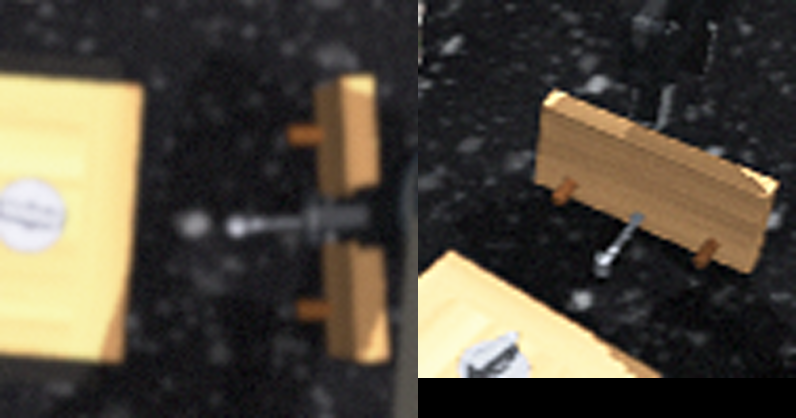

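The fingers straddle the middle of the panel (finger at v≈220, panel at v 74-362), so I'll go down and grip.

>>> {"fn": "play_rows", "kwargs": {
  "plan": "0 0 0 0 -0.12 0.8 0.6;0 0 0 0 0 0.8 0.6;0 0 0 0 0 0.8 0.6;0 0 0 0 0 0.7 0.6;0 0 0 0 0 0 0.6;0 0 0 0 0 0 0;0 0 0 0 0 0 0;0 0 0 0 0 0 0;0 0 0 0 0 0 0;0 0 0 0 0 0 0;0 0 0 0 0 0 0",
  "force": 40
}}

```text
clock: 5.3
position: [0.5473, -0.1862, 0.0599]
tool_rot: [3.141, -0.001, 0.033]
ft_force: [0.0, 1.6, 6.6]
finger_gap: 0.202
finger_force: 40.3
```

>>> {"fn": "play_rows", "kwargs": {
  "plan": "0 0 0 0 0 -0.06 0;0 0 0.4 0 0 0 0;0 0 0.4 0 0 0 0;0 0 0.42 0 0 0 0;0 0 0 -0.14 -0.4 0 0;0 0 0 -0.14 -0.5 0 0;0 0 0 -0.14 -0.5 0 0;0 0 0 -0.14 -0.5 0 0;0 0 0 0 -0.5 0 0;0 0 0 0 0 0 0;0 0 0 0 0 0 0"
}}

```text
clock: 6.68
position: [0.5401, -0.1373, 0.0606]
tool_rot: [3.141, -0.0, -0.089]
ft_force: [0.2, -0.3, -2.2]
finger_gap: 0.199
finger_force: 39.3
```

```bash
python3 - <<'E'
from h import *
s=read_state(); print(s['position'],s['tool_rot'],s['ft_force'],s['torque'])
a=imaging.capture('top')[165:275,300:410]; b=imaging.capture('scene')[120:225,285:382]
k=cv2.INTER_CUBIC
A=cv2.resize(a,None,fx=3.8,fy=3.8,interpolation=k); B=cv2.resize(b,None,fx=3.8,fy=3.8,interpolation=k)
B=cv2.copyMakeBorder(B,0,A.shape[0]-B.shape[0],0,0,cv2.BORDER_CONSTANT); cv2.imwrite('pics/c3.png',np.hstack([A,B])); print(A.shape)
E
```

```text
[ 0.54011378 -0.13728343  0.06055064] [ 3.14145178e+00 -2.60415586e-04 -8.88474376e-02] [ 0.20282074 -0.26100428 -2.17222774] [-0.00180452  0.00817092  0.00558941]
(418, 418, 3)
```

View pics/c3.png

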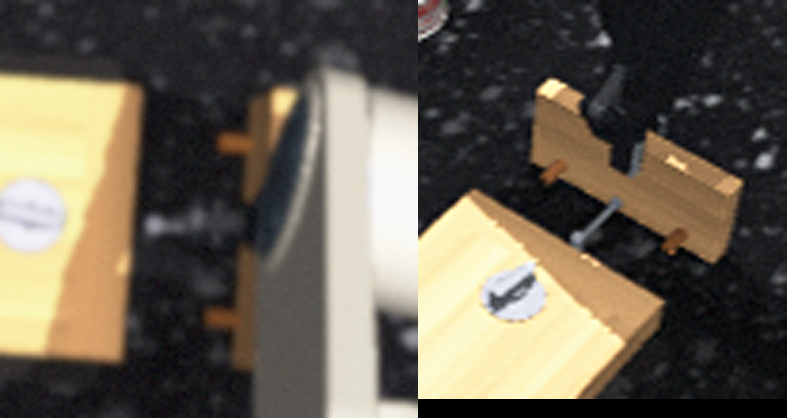

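```bash
python3 - <<'E'
from fit import *
z={'top':np.zeros(2),'scene':np.zeros(2)}
fs={n:fit([l for l in S if l[0]==n],[.5,-.1,1.48],z)[0] for n in z}
O={'top':(300,165),'scene':(285,120)}
for n,pts in(('top',[(222,142,15),(208,318,15),(155,225,20)]),('scene',[(130,176,15),(254,246,15),(159,238,20)])):
    p=fs[n]; print(n,p)
    for u,v,h in pts:
        q=atz(n,*((np.array([u,v])+.5)/3.8-.5+O[n]),h/1e3)
        d=q[:2]-p[:2]; c,s=np.cos(p[2]),np.sin(p[2]); print(u,v,'shelf frame mm',1e3*(c*d[0]+s*d[1]),1e3*(-s*d[0]+c*d[1]))
E
```

```text
top [ 0.5474 -0.0584  1.4826]
222 142 shelf frame mm -52.807307309278116 -52.848871201311084
208 318 shelf frame mm -51.61721593985081 52.09898133346931
155 225 shelf frame mm -15.644089571678087 -0.40567702106582815
scene [ 0.5457 -0.0558  1.4798]
130 176 shelf frame mm -55.11924491768174 -54.03194222676244
254 246 shelf frame mm -55.78470188425915 52.00277900998866
159 238 shelf frame mm -16.12415148162811 -1.204979687702609
```

>>> {"fn": "play_rows", "kwargs": {
  "plan": "0 0 0 -0.03 0 0.02 0;0 0 0 0 -0.3 0 0;0 0 0 0 -0.3 0 0;0 0 0 0 -0.3 0 0;0 0 0 0 -0.3 0 0;0 0 0 0 -0.3 0 0;0 0 0 0 0 0 0"
}}

```text
clock: 7.65
position: [0.542, -0.1068, 0.0601]
tool_rot: [-3.142, 0.0, -0.089]
ft_force: [0.4, -0.5, -1.6]
finger_gap: 0.205
finger_force: 39.3
```

>>> {"fn": "play_rows", "kwargs": {
  "plan": "0 0 0 0 -0.3 0 0;0 0 0 0 -0.2 0 0;0 0 0 0 -0.2 0 0;0 0 0 0 0 0 0"
}}

```text
clock: 8.15
position: [0.5433, -0.0931, 0.0601]
tool_rot: [-3.142, -0.0, -0.089]
ft_force: [0.2, 0.2, -2.4]
finger_gap: 0.203
finger_force: 39.3
```

>>> {"fn": "play_rows", "kwargs": {
  "plan": "0 0 0 0 -0.15 0 0;0 0 0 0 -0.15 0 0;0 0 0 0 -0.15 0 0;0 0 0 0 -0.15 0 0;0 0 0 0 0 0 0"
}}

```text
clock: 8.78
position: [0.5443, -0.0812, 0.0601]
tool_rot: [-3.142, 0.0, -0.089]
ft_force: [-0.5, -0.1, -2.0]
finger_gap: 0.202
finger_force: 39.3
```

>>> {"fn": "play_rows", "kwargs": {
  "plan": "0 0 0 0 -0.15 0 0;0 0 0 0 -0.15 0 0;0 0 0 0 -0.15 0 0;0 0 0 0 -0.1 0 0;0 0 0 0 0 0 0"
}}

```text
clock: 9.4
position: [0.5453, -0.0703, 0.0601]
tool_rot: [-3.142, -0.0, -0.089]
ft_force: [0.2, 0.0, -2.6]
finger_gap: 0.203
finger_force: 39.3
```

>>> {"fn": "play_rows", "kwargs": {
  "plan": "0 0 0 0 -0.08 0 0;0 0 0 0 -0.08 0 0;0 0 0 0 0 0 0"
}}

```text
clock: 9.78
position: [0.5456, -0.0672, 0.0601]
tool_rot: [3.142, -0.0, -0.089]
ft_force: [-0.6, 0.3, -2.9]
finger_gap: 0.205
finger_force: 39.3
```

>>> {"fn": "play_rows", "kwargs": {
  "plan": "0 0 0 0 -0.08 0 0;0 0 0 0 -0.08 0 0;0 0 0 0 0 0 0"
}}

```text
clock: 10.15
position: [0.5457, -0.0664, 0.0603]
tool_rot: [3.138, -0.0, -0.088]
ft_force: [-2.4, -16.2, -0.7]
finger_gap: 0.201
finger_force: 40.2
```

>>> {"fn": "play_rows", "kwargs": {
  "plan": "0 0 0 0 0.07 0.03 0;0 0 0 0 0 0 0.35;0 0 0 0 0 0 0.35;0 0 0 0 0 0 0.35;0 0 0 0 0 0 0.35;0 0 0 0 0 -0.7 0.35;0 0 0 0 0 -0.9 0.35;0 0 0 0 0 -0.9 0.35;0 0 0 0 0 0 0.35"
}}

```text
clock: 11.28
position: [0.5472, -0.0657, 0.1118]
tool_rot: [3.141, -0.004, -0.089]
ft_force: [-0.2, -0.2, 0.6]
finger_gap: 0.353
finger_force: 0.0
```

```bash
python3 - <<'E'
from h import *
a=imaging.capture('top')[165:275,290:400]; b=imaging.capture('scene')[130:235,265:370]
k=cv2.INTER_CUBIC
A=cv2.resize(a,None,fx=3.6,fy=3.6,interpolation=k); B=cv2.resize(b,None,fx=3.77,fy=3.77,interpolation=k)[:396]
cv2.imwrite('pics/c4.png',np.hstack([A,B])); print(A.shape,B.shape)
E
```

```text
(396, 396, 3) (396, 396, 3)
```

View pics/c4.png

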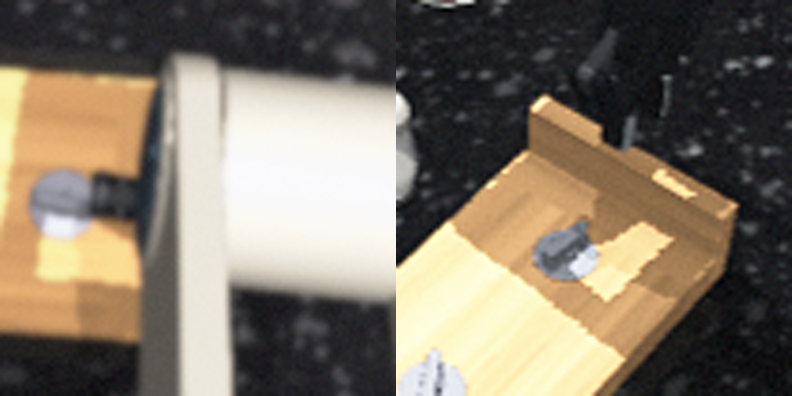

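The panel is flush with the board all along (scene crop), and the cam's pointed end still faces the open end, so it is open. Now I'll move over the cam and turn the tool to line up with the bar.

>>> {"fn": "play_rows", "kwargs": {
  "plan": "0 0 0 -0.03 -0.85 0 0.4;0 0 0 0 -0.85 0 0.4;0 0 0 0 -0.85 0 0.4;0 0 0 0 -0.85 0 0.4;0 0 -1 0 0 0 0.4;0 0 -1 0 0 0 0.4;0 0 -1 0 0 0 0.4;0 0 -1 0 0 0 0.4;0 0 -1 0 0 0 0.4;0 0 -1 0 0 0 0.4;0 0 -1 0 0 0 0.4;0 0 -1 0 0 0 0.4;0 0 -1 0 0 0 0.4;0 0 -1 0 0 0 0.4;0 0 -1 0 0 0 0.4;0 0 -1 0 0 0 0.4;0 0 -1 0 0 0 0.4;0 0 -1 0 0 0 0.4;0 0 -1 0 0 0 0.4;0 0 -0.4 0 0 0 0.4"
}}

```text
clock: 13.88
position: [0.5512, 0.0032, 0.1094]
tool_rot: [-3.141, -0.0, 1.453]
ft_force: [0.4, 0.6, -0.1]
finger_gap: 0.402
finger_force: 0.0
```

```bash
python3 - <<'E'
from h import *
s=read_state(); print(s['q'],s['position'],s['tool_rot'])
a=imaging.capture('top')[165:275,260:370]; b=imaging.capture('scene')[150:255,255:360]
k=cv2.INTER_CUBIC
A=cv2.resize(a,None,fx=3.6,fy=3.6,interpolation=k); B=cv2.resize(b,None,fx=3.77,fy=3.77,interpolation=k)[:396]
cv2.imwrite('pics/c5.png',np.hstack([A,B]))
for p in((.5525,.002,.032),):
  print(proj('scene',p)-[255,150],proj('top',p)-[260,165])
E
```

```text
[3.09599502e-03 4.09680188e-01 1.90261849e+00 2.94540449e-05
 8.29424518e-01 1.20389565e-01] [0.55124627 0.00321381 0.1093991 ] [-3.14146045e+00 -5.88607609e-06  1.45348286e+00]
[54.6749368  46.24670649] [47.00201373 56.44307872]
```

View pics/c5.png

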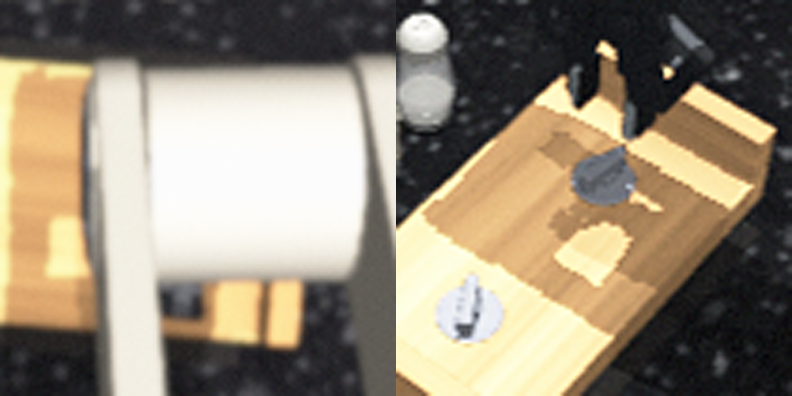

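The scene crop shows the flange at (604, 178), within 1 px of its predicted place, with the bar in line with the fingers. I'll go down so the fingertips stay just above the flange.

>>> {"fn": "play_rows", "kwargs": {
  "plan": "0 0 0 -0.05 0.05 0.8 0.4;0 0 0 0 0 0.8 0.4;0 0 0 0 0 0.8 0.4;0 0 0 0 0 0.5 0.4;0 0 0 0 0 0 0.4;0 0 0 0 0 0 0.25;0 0 0 0 0 0 0;0 0 0 0 0 0 0;0 0 0 0 0 0 0;0 0 0 0 0 0 0",
  "force": 40
}}

```text
clock: 15.22
position: [0.5523, 0.0012, 0.052]
tool_rot: [3.141, -0.0, 1.451]
ft_force: [-1.7, -0.9, 5.8]
finger_gap: 0.125
finger_force: 39.6
```

```bash
python3 -c "
from h import *
s=read_state();print(s['position'],s['tool_rot'],s['ft_force'],s['torque'],s['finger_gap'])"
```

```text
[0.55230859 0.00119984 0.0519696 ] [ 3.14099914e+00 -8.84596290e-05  1.45072321e+00] [-1.69612755 -0.93934334  5.7780271 ] [ 0.01263178  0.26639739 -0.06749226] 0.12519294858220706
```

>>> {"fn": "play_rows", "kwargs": {
  "plan": "0 0 0 0 0 -0.04 0;0 0 1 0 0 0 0;0 0 1 0 0 0 0;0 0 1 0 0 0 0;0 0 1 0 0 0 0;0 0 1 0 0 0 0;0 0 1 0 0 0 0;0 0 1 0 0 0 0;0 0 1 0 0 0 0;0 0 1 0 0 0 0;0 0 0 0 0 0 0"
}}

```text
clock: 16.6
position: [0.5519, 0.0014, 0.0521]
tool_rot: [-3.141, 0.0, 0.552]
ft_force: [-1.5, 2.2, -0.6]
finger_gap: 0.119
finger_force: 40.4
```

```bash
cat > st.py <<'E'
from h import *
np.set_printoptions(precision=4,suppress=True)
s=read_state();print(s['clock'],s['position'],s['tool_rot'],s['ft_force'],s['torque'],s['finger_gap'],s['tau'][[0,5]],s['q'][5])
E
python3 st.py
```

```text
16.6 [0.5519 0.0014 0.0521] [-3.1413  0.0001  0.5515] [-1.5339  2.1869 -0.5933] [ 0.3188  0.0911 -0.0791] 0.11900022852705776 [-1.039   0.8121] 1.018707229725925
```

>>> {"fn": "play_rows", "kwargs": {
  "plan": "0 0 1 0 0 0 0;0 0 1 0 0 0 0;0 0 1 0 0 0 0;0 0 1 0 0 0 0;0 0 1 0 0 0 0;0 0 1 0 0 0 0;0 0 1 0 0 0 0;0 0 1 0 0 0 0;0 0 1 0 0 0 0;0 0 0 0 0 0 0;0 0 0 0 0 0 0"
}}

```text
clock: 17.98
position: [0.5519, 0.0017, 0.0522]
tool_rot: [-3.141, 0.0, -0.345]
ft_force: [-0.6, 5.4, -1.3]
finger_gap: 0.123
finger_force: 40.2
```

```bash
python3 st.py
```

```text
17.975 [0.5519 0.0017 0.0522] [-3.1411  0.0005 -0.3453] [-0.5933  5.4389 -1.2772] [0.957  0.1123 0.0375] 0.12263773062713498 [-3.0405  0.0127] 1.9153038751183886
```

>>> {"fn": "play_rows", "kwargs": {
  "plan": "0 0 0 -0.01 -0.03 0 0;0 0 0.7 0 0 0 0;0 0 0.7 0 0 0 0;0 0 0 0 0 0 0;0 0 0 0 0 0 0"
}}

```text
clock: 18.6
position: [0.5519, 0.0018, 0.0522]
tool_rot: [3.141, 0.0, -0.487]
ft_force: [-0.9, 2.7, -1.6]
finger_gap: 0.123
finger_force: 39.2
```

```bash
python3 st.py
```

```text
18.6 [0.5519 0.0018 0.0522] [ 3.1414  0.0003 -0.4867] [-0.9122  2.6509 -1.6364] [0.461  0.1285 0.0579] 0.1232129823862341 [-1.6023  0.0971] 2.0580525943184185
```

>>> {"fn": "play_rows", "kwargs": {
  "plan": "0 0 0.7 0 0 0 0;0 0 0.7 0 0 0 0;0 0 0 0 0 0 0;0 0 0 0 0 0 0"
}}

```text
clock: 19.1
position: [0.552, 0.0019, 0.0522]
tool_rot: [3.141, 0.0, -0.627]
ft_force: [-1.1, 3.4, -3.3]
finger_gap: 0.12
finger_force: 39.2
```

```bash
python3 st.py
```

```text
19.1 [0.552  0.0019 0.0522] [ 3.1415  0.0002 -0.6269] [-1.1009  3.3827 -3.2585] [0.5473 0.0972 0.0882] 0.1198378276396645 [-1.8331  0.0949] 2.1983189169387525
```

>>> {"fn": "play_rows", "kwargs": {
  "plan": "0 0 0.5 0 0 0 0;0 0 0 0 0 0 0;0 0 0 0 0 0 0"
}}

```text
clock: 19.48
position: [0.552, 0.0019, 0.0522]
tool_rot: [3.141, 0.0, -0.678]
ft_force: [-0.5, 3.2, -4.2]
finger_gap: 0.12
finger_force: 39.1
```

```bash
python3 st.py
```

```text
19.475 [0.552  0.0019 0.0522] [ 3.1415  0.0002 -0.6775] [-0.5471  3.2295 -4.2346] [0.6136 0.1017 0.0809] 0.12017650687291376 [-1.9919  0.091 ] 2.248896944846372
```

>>> {"fn": "play_rows", "kwargs": {
  "plan": "0 0 0.5 0 0 0 0;0 0 0 0 0 0 0;0 0 0 0 0 0 0"
}}

```text
clock: 19.85
position: [0.552, 0.0019, 0.0522]
tool_rot: [3.142, 0.0, -0.728]
ft_force: [-0.8, 3.6, -3.4]
finger_gap: 0.121
finger_force: 39.1
```

```bash
python3 st.py
```

```text
19.85 [0.552  0.0019 0.0522] [ 3.1415  0.0002 -0.7278] [-0.7759  3.6471 -3.4052] [0.6463 0.1194 0.1303] 0.12055170064100001 [-2.1474  0.0832] 2.2990885455078875
```

>>> {"fn": "play_rows", "kwargs": {
  "plan": "0 0 0.3 0 0 0 0;0 0 0 0 0 0 0;0 0 0 0 0 0 0"
}}

```text
clock: 20.23
position: [0.552, 0.0019, 0.0522]
tool_rot: [3.142, 0.0, -0.759]
ft_force: [-1.9, 3.8, -5.2]
finger_gap: 0.12
finger_force: 39.0
```

```bash
python3 st.py
```

```text
20.225 [0.552  0.0019 0.0522] [ 3.1416  0.0001 -0.759 ] [-1.9309  3.7717 -5.1825] [0.7567 0.1465 0.0269] 0.12032580413464021 [-2.3122  0.0639] 2.330350568680801
```

>>> {"fn": "play_rows", "kwargs": {
  "plan": "0 0 0.3 0 0 0 0;0 0 0 0 0 0 0;0 0 0 0 0 0 0"
}}

```text
clock: 20.6
position: [0.552, 0.0019, 0.0522]
tool_rot: [3.142, 0.0, -0.789]
ft_force: [-1.3, 5.1, -4.3]
finger_gap: 0.116
finger_force: 39.0
```

```bash
python3 st.py
```

```text
20.6 [0.552  0.0019 0.0522] [ 3.1415  0.0001 -0.7891] [-1.3214  5.1106 -4.3368] [0.7519 0.187  0.0514] 0.11634780580368348 [-2.4999  0.0681] 2.360509927479519
```

```bash
cat > av.py <<'E'
from h import *
np.set_printoptions(precision=3,suppress=True)
L=[]
for i in range(8):
    imaging.capture('top'); s=read_state(); L.append(np.r_[s['ft_force'],s['torque'],s['tau'][5]])
L=np.array(L); print(s['clock'],s['position'],'yaw',s['tool_rot'][2],'turn',1.482-s['tool_rot'][2],L.mean(0),'sd',L.std(0)[[1,5]])
E
python3 av.py
```

```text
21.0 [0.552 0.002 0.052] yaw -0.789277235106508 turn 2.271277235106508 [-1.151  4.511 -4.649  0.796  0.178  0.056  0.054] sd [0.216 0.034]
```

>>> {"fn": "play_rows", "kwargs": {
  "plan": "0 0 0 -0.02 -0.02 0.02 0;0 0 0.7 0 0 0 0;0 0 0 0 0 0 0"
}}

```text
clock: 21.38
position: [0.5521, 0.0021, 0.0521]
tool_rot: [3.141, -0.0, -0.859]
ft_force: [-2.1, -0.1, 0.9]
finger_gap: 0.115
finger_force: 40.2
```

```bash
python3 av.py
```

```text
21.775 [0.552 0.002 0.052] yaw -0.8586399908096736 turn 2.3406399908096738 [-3.05  -1.151  2.523 -0.237  0.531  0.09   0.102] sd [1.059 0.032]
```

>>> {"fn": "play_rows", "kwargs": {
  "plan": "0 0 0.7 0 0 0 0;0 0 0 0 0 0 0"
}}

```text
clock: 22.02
position: [0.5522, 0.0022, 0.052]
tool_rot: [3.142, -0.0, -0.929]
ft_force: [-3.5, -1.9, 4.3]
finger_gap: 0.119
finger_force: 41.2
```

```bash
python3 av.py
```

```text
22.425 [0.552 0.002 0.052] yaw -0.9281526157836797 turn 2.4101526157836797 [-3.665 -3.534  4.983 -0.615  0.65   0.07   0.093] sd [0.407 0.035]
```

>>> {"fn": "play_rows", "kwargs": {
  "plan": "0 0 0.7 0 0 0 0;0 0 0 0 0 0 0"
}}

```text
clock: 22.68
position: [0.5522, 0.0022, 0.052]
tool_rot: [-3.142, -0.0, -0.999]
ft_force: [-2.6, -3.7, 5.6]
finger_gap: 0.121
finger_force: 41.4
```

```bash
python3 av.py
```

```text
23.075 [0.552 0.002 0.052] yaw -0.9980527839253739 turn 2.480052783925374 [-3.448 -3.785  4.97  -0.65   0.599  0.023  0.045] sd [0.747 0.021]
```

>>> {"fn": "play_rows", "kwargs": {
  "plan": "0 0 0.7 0.005 0.02 -0.015 0;0 0 0 0 0 0 0"
}}

```text
clock: 23.32
position: [0.5521, 0.0022, 0.0521]
tool_rot: [-3.141, -0.0, -1.068]
ft_force: [-0.4, -1.8, 0.5]
finger_gap: 0.12
finger_force: 40.4
```

```bash
python3 av.py
```

```text
23.725 [0.552 0.002 0.052] yaw -1.06870564631463 turn 2.55070564631463 [-0.208 -1.402 -0.771 -0.213  0.064  0.073  0.091] sd [0.68  0.035]
```

>>> {"fn": "play_rows", "kwargs": {
  "plan": "0 0 0.7 0 0 0 0;0 0 0 0 0 0 0"
}}

```text
clock: 23.98
position: [0.5521, 0.0022, 0.0522]
tool_rot: [-3.141, -0.0, -1.139]
ft_force: [0.0, -0.8, -3.0]
finger_gap: 0.118
finger_force: 39.8
```

```bash
python3 av.py
```

```text
24.375 [0.552 0.002 0.052] yaw -1.1387924135342422 turn 2.620792413534242 [ 1.396 -0.158 -3.004 -0.08  -0.275  0.085  0.095] sd [0.432 0.029]
```

>>> {"fn": "play_rows", "kwargs": {
  "plan": "0 0 0.7 0 0 0.01 0;0 0 0 0 0 0 0"
}}

```text
clock: 24.62
position: [0.5521, 0.0022, 0.0522]
tool_rot: [-3.141, -0.0, -1.209]
ft_force: [2.2, 0.3, -0.9]
finger_gap: 0.118
finger_force: 40.0
```

```bash
python3 av.py
```

```text
25.025 [0.552 0.002 0.052] yaw -1.2087485613690694 turn 2.6907485613690696 [ 1.9    0.099 -0.318  0.032 -0.356  0.087  0.106] sd [0.283 0.043]
```

>>> {"fn": "play_rows", "kwargs": {
  "plan": "0 0 0.7 0 0 0 0;0 0 0 0 0 0 0"
}}

```text
clock: 25.28
position: [0.5521, 0.0022, 0.0521]
tool_rot: [-3.141, -0.0, -1.279]
ft_force: [2.8, 0.7, -0.6]
finger_gap: 0.124
finger_force: 40.3
```

```bash
python3 av.py
```

```text
25.675 [0.552 0.002 0.052] yaw -1.2787677794045738 turn 2.7607677794045737 [ 2.981  0.414  0.418  0.121 -0.545  0.082  0.103] sd [0.55 0.05]
```

>>> {"fn": "play_rows", "kwargs": {
  "plan": "0 0 0.7 0 0 0 0;0 0 0 0 0 0 0"
}}

```text
clock: 25.92
position: [0.5521, 0.0021, 0.0521]
tool_rot: [-3.141, -0.0, -1.349]
ft_force: [4.0, 0.6, 0.8]
finger_gap: 0.119
finger_force: 40.5
```

```bash
python3 av.py
```

```text
26.325 [0.552 0.002 0.052] yaw -1.3487574124684083 turn 2.830757412468408 [ 4.416  0.781  0.995  0.18  -0.715  0.089  0.107] sd [0.328 0.035]
```

>>> {"fn": "play_rows", "kwargs": {
  "plan": "0 0 0 0 0 0 0.35;0 0 0 0 0 0 0.35;0 0 0 0 0 0 0.35;0 0 0 0 -0.02 -0.7 0.35;0 0 0 0 0 -0.7 0.35;0 0 -1 0 0 0 0.35;0 0 -1 0 0 0 0.35;0 0 -1 0 0 0 0.35;0 0 -1 0 0 0 0.35;0 0 -1 0 0 0 0.35;0 0 -1 0 0 0 0.35;0 0 -1 0 0 0 0.35;0 0 -1 0 0 0 0.35;0 0 -1 0 0 0 0.35;0 0 -1 0 0 0 0.35;0 0 -1 0 0 0 0.35;0 0 -1 0 0 0 0.35;0 0 -1 0 0 0 0.35;0 0 -1 0 0 0 0.35;0 0 -1 0 0 0 0.35"
}}

```text
clock: 28.82
position: [0.5526, 0.0022, 0.0812]
tool_rot: [3.141, -0.001, 0.154]
ft_force: [-0.3, 0.1, -0.1]
finger_gap: 0.349
finger_force: 0.0
```

>>> {"fn": "play_rows", "kwargs": {
  "plan": "0 0 -1 0 0 0 0.35;0 0 -1 0 0 0 0.35;0 0 -1 0 0 0 0.35;0 0 -1 0 0 0 0.35;0 0 -1 0 0 0 0.35;0 0 -1 0 0 0 0.35;0 0 -1 0 0 0 0.35;0 0 -1 0 0 0 0.35;0 0 -1 0 0 0 0.35;0 0 -1 0 0 0 0.35;0 0 -1 0 0 0 0.35;0 0 -1 0 0 0 0.35;0 0 -1 0 0 0 0.35;0 0 -1 0 0 0 0.35;0 0 -1 0 0 0 0.35;0 0 -1 0 0 0 0.35;0 0 -0.4 0 0 0 0.35;0 0 0 0 0 0 0.35"
}}

```text
clock: 31.08
position: [0.5526, 0.0022, 0.081]
tool_rot: [3.14, 0.0, 1.79]
ft_force: [-0.5, -0.3, 0.3]
finger_gap: 0.352
finger_force: 0.0
```

```bash
python3 - <<'E'
from h import *
s=read_state(); print(s['clock'],s['position'],s['tool_rot'],s['torque'],s['tau'][5])
a=imaging.capture('top')[165:275,260:370]; b=imaging.capture('scene')[150:255,255:360]
k=cv2.INTER_CUBIC
A=cv2.resize(a,None,fx=3.6,fy=3.6,interpolation=k); B=cv2.resize(b,None,fx=3.77,fy=3.77,interpolation=k)[:396]
cv2.imwrite('pics/c6.png',np.hstack([A,B]))
E
```

```text
31.075 [0.5526247  0.00218041 0.0810334 ] [3.14042012e+00 2.74582017e-04 1.79049097e+00] [ 0.00382971 -0.02697103  0.03497465] -0.36172027699649334
```

View pics/c6.png

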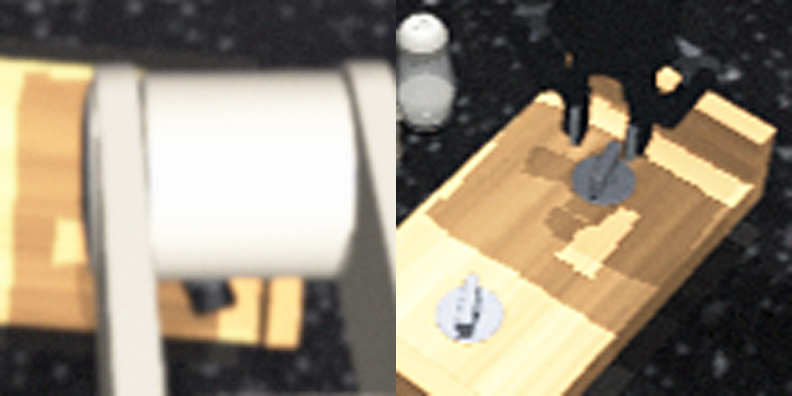

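The bar now lies at about 2.8 rad, the fingers are lined up either side of it and the panel is still flush. I'll grip it again.

>>> {"fn": "play_rows", "kwargs": {
  "plan": "0 0 0 0 0 0.7 0.35;0 0 0 0 0 0.73 0.35;0 0 0 0 0 0 0.25;0 0 0 0 0 0 0;0 0 0 0 0 0 0;0 0 0 0 0 0 0;0 0 0 0 0 -0.03 0;0 0 0 0 0 0 0"
}}

```text
clock: 32.17
position: [0.552, 0.0023, 0.051]
tool_rot: [-3.141, -0.0, 1.791]
ft_force: [5.6, 2.2, -25.0]
finger_gap: 0.128
finger_force: 39.1
```

```bash
python3 av.py
```

```text
32.575 [0.552 0.002 0.051] yaw 1.790729808345259 turn -0.308729808345259 [  6.575   1.812 -25.382   0.36   -1.092   0.013   0.014] sd [0.538 0.026]
```

>>> {"fn": "play_rows", "kwargs": {
  "plan": "0 0 0.7 0 0 0 0;0 0 0 0 0 0 0"
}}

```text
clock: 32.83
position: [0.552, 0.0023, 0.051]
tool_rot: [-3.141, -0.0, 1.72]
ft_force: [6.8, 1.5, -25.9]
finger_gap: 0.127
finger_force: 39.1
```

```bash
python3 av.py
```

```text
33.225 [0.552 0.002 0.051] yaw 1.7208025507897813 turn -0.2388025507897813 [  6.705   2.018 -25.675   0.362  -1.1     0.046   0.067] sd [0.373 0.018]
```

>>> {"fn": "play_rows", "kwargs": {
  "plan": "0 0 0 0 0.025 0.06 0;0 0 0.6 0 0 0 0;0 0 0 0 0 0 0"
}}

```text
clock: 33.6
position: [0.5523, 0.0023, 0.0507]
tool_rot: [-3.141, -0.0, 1.661]
ft_force: [1.5, 2.0, -13.5]
finger_gap: 0.128
finger_force: 41.0
```

```bash
python3 av.py
```

```text
34.0 [0.552 0.002 0.051] yaw 1.6611554346488648 turn -0.17915543464886485 [  0.272   2.377 -12.232   0.368  -0.021   0.115   0.126] sd [0.695 0.026]
```

>>> {"fn": "play_rows", "kwargs": {
  "plan": "0 0 0.6 0 0 0 0;0 0 0 0 0 0 0"
}}

```text
clock: 34.25
position: [0.5523, 0.0023, 0.0507]
tool_rot: [-3.141, -0.0, 1.601]
ft_force: [-1.1, 3.1, -11.7]
finger_gap: 0.125
finger_force: 41.1
```

```bash
python3 av.py
```

```text
34.65 [0.552 0.002 0.051] yaw 1.6011475215244282 turn -0.1191475215244282 [ -1.348   2.49  -11.788   0.463   0.279   0.123   0.132] sd [0.666 0.026]
```

>>> {"fn": "play_rows", "kwargs": {
  "plan": "0 0 0 -0.01 0 0.04 0;0 0 0.4 0 0 0 0;0 0 0 0 0 0 0"
}}

```text
clock: 35.02
position: [0.5525, 0.0023, 0.0505]
tool_rot: [-3.141, -0.0, 1.56]
ft_force: [-4.4, 4.7, -3.0]
finger_gap: 0.13
finger_force: 42.4
```

```bash
python3 av.py
```

```text
35.425 [0.552 0.002 0.051] yaw 1.5606940578347388 turn -0.07869405783473882 [-4.606  3.707 -2.729  0.675  0.826  0.062  0.076] sd [0.609 0.02 ]
```

>>> {"fn": "play_rows", "kwargs": {
  "plan": "0 0 0.4 0 0 0 0;0 0 0 0 0 0 0"
}}

```text
clock: 35.67
position: [0.5525, 0.0022, 0.0505]
tool_rot: [-3.141, -0.0, 1.52]
ft_force: [-3.9, 3.9, -2.4]
finger_gap: 0.125
finger_force: 42.4
```

```bash
python3 av.py
```

```text
36.075 [0.552 0.002 0.051] yaw 1.5207474143027708 turn -0.038747414302770844 [-4.34   3.781 -2.545  0.675  0.805  0.074  0.082] sd [0.445 0.013]
```

>>> {"fn": "play_rows", "kwargs": {
  "plan": "0 0 0.6 0.01 -0.01 0 0;0 0 0 0 0 0 0"
}}

```text
clock: 36.33
position: [0.5526, 0.0022, 0.0505]
tool_rot: [3.141, -0.0, 1.461]
ft_force: [-4.0, 2.4, -1.8]
finger_gap: 0.128
finger_force: 42.6
```

```bash
python3 av.py
```

```text
36.725 [0.553 0.002 0.05 ] yaw 1.4621271379446787 turn 0.01987286205532124 [-4.496  2.509  0.055  0.424  0.858  0.083  0.105] sd [0.55  0.018]
```

>>> {"fn": "play_rows", "kwargs": {
  "plan": "0 0 0.6 0 0 0 0;0 0 0 0 0 0 0"
}}

```text
clock: 36.98
position: [0.5526, 0.0022, 0.0504]
tool_rot: [3.141, 0.0, 1.402]
ft_force: [-4.3, 2.2, 0.1]
finger_gap: 0.129
finger_force: 42.9
```

```bash
python3 av.py
```

```text
37.375 [0.553 0.002 0.05 ] yaw 1.4026680710401158 turn 0.07933192895988417 [-5.024  2.325  0.467  0.383  0.854  0.126  0.126] sd [0.489 0.034]
```

>>> {"fn": "play_rows", "kwargs": {
  "plan": "0 0 0.4 0 -0.01 0 0;0 0 0 0 0 0 0"
}}

```text
clock: 37.62
position: [0.5527, 0.0022, 0.0504]
tool_rot: [3.141, -0.0, 1.362]
ft_force: [-4.3, 1.8, 1.1]
finger_gap: 0.128
finger_force: 43.0
```

```bash
python3 av.py
```

```text
38.025 [0.553 0.002 0.05 ] yaw 1.3612564237198534 turn 0.12074357628014654 [-4.07   1.305  3.828  0.235  0.807  0.209  0.208] sd [0.451 0.04 ]
```

>>> {"fn": "play_rows", "kwargs": {
  "plan": "0 0 0.4 0 0 0 0;0 0 0 0 0 0 0"
}}

```text
clock: 38.28
position: [0.5527, 0.0022, 0.0503]
tool_rot: [3.141, -0.0, 1.321]
ft_force: [-4.6, 1.0, 5.4]
finger_gap: 0.128
finger_force: 43.6
```

```bash
python3 av.py
```

```text
38.675 [0.553 0.002 0.05 ] yaw 1.3211696346084407 turn 0.16083036539155926 [-4.055  0.991  5.763  0.151  0.791  0.159  0.184] sd [0.409 0.017]
```

>>> {"fn": "play_rows", "kwargs": {
  "plan": "0 0 0.4 0 0 -0.01 0;0 0 0 0 0 0 0"
}}

```text
clock: 38.92
position: [0.5527, 0.0022, 0.0504]
tool_rot: [3.141, -0.0, 1.281]
ft_force: [-3.4, 1.1, 3.6]
finger_gap: 0.129
finger_force: 43.3
```

```bash
python3 av.py
```

```text
39.325 [0.553 0.002 0.05 ] yaw 1.2811584185744107 turn 0.20084158142558928 [-2.998 -0.013  4.117 -0.017  0.567  0.243  0.264] sd [0.28  0.034]
```

>>> {"fn": "play_rows", "kwargs": {
  "plan": "0 0 0.3 0 0 0 0;0 0 0 0 0 0 0"
}}

```text
clock: 39.58
position: [0.5527, 0.0022, 0.0503]
tool_rot: [3.141, -0.0, 1.25]
ft_force: [-2.6, -1.3, 5.1]
finger_gap: 0.131
finger_force: 43.5
```

```bash
python3 av.py
```

```text
39.975 [0.553 0.002 0.05 ] yaw 1.2508899877223745 turn 0.2311100122776255 [-1.837 -1.338  5.145 -0.243  0.351  0.221  0.242] sd [0.455 0.022]
```

>>> {"fn": "play_rows", "kwargs": {
  "plan": "0 0 0.4 0 0 -0.01 0;0 0 0 0 0 0 0"
}}

```text
clock: 40.22
position: [0.5526, 0.0022, 0.0504]
tool_rot: [3.141, -0.0, 1.211]
ft_force: [0.1, -3.1, 2.4]
finger_gap: 0.125
finger_force: 43.2
```

```bash
python3 av.py
```

```text
40.625 [0.553 0.002 0.05 ] yaw 1.211085190317576 turn 0.2709148096824239 [ 0.343 -2.038  1.358 -0.406 -0.043  0.32   0.319] sd [0.588 0.024]
```

The torque has reached about 0.32 N m (roughly 50 N of pull), so the joint is firmly tight. I'll let go and back away.

>>> {"fn": "play_rows", "kwargs": {
  "plan": "0 0 0 0 0 0 0.35;0 0 0 0 0 0 0.35;0 0 0 0 0 0 0.35;0 0 0 0 0 -0.6 0.35;0 0 0 0 0 -0.9 0.35;0 0 0 0 0 -0.9 0.35;0 0 0 0 0 -0.9 0.35;0 0 0 0 0 -0.9 0.35;0 0 0 -1 0 -0.9 0.35;0 0 0 -1 0 -0.9 0.35;0 0 0 -1 0 0 0.35;0 0 0 -1 0 0 0.35;0 0 0 -1 0 0 0.35;0 0 0 -1 0 0 0.35;0 0 0 -1 0 0 0.35;0 0 0 -1 0 0 0.35;0 0 0 0 0 0 0.35"
}}

```text
clock: 42.75
position: [0.4949, -0.1488, 0.1698]
tool_rot: [-3.14, 0.0, 1.209]
ft_force: [-0.4, 0.4, -0.3]
finger_gap: 0.352
finger_force: 0.0
```

```bash
python3 - <<'E'
from h import *
s=read_state(); print(s['clock'],s['position'],s['ft_force'])
a=imaging.capture('top')[165:275,260:370]; b=imaging.capture('scene')[130:245,222:362]
k=cv2.INTER_CUBIC
A=cv2.resize(a,None,fx=3.1,fy=3.1,interpolation=k); B=cv2.resize(b,None,fx=3.1,fy=3.1,interpolation=k)[:341]
cv2.imwrite('pics/c7.png',np.hstack([A,B]))
E
```

```text
42.75 [ 0.49493835 -0.14883597  0.16975899] [-0.43509379  0.44839412 -0.28161086]
```

View pics/c7.png

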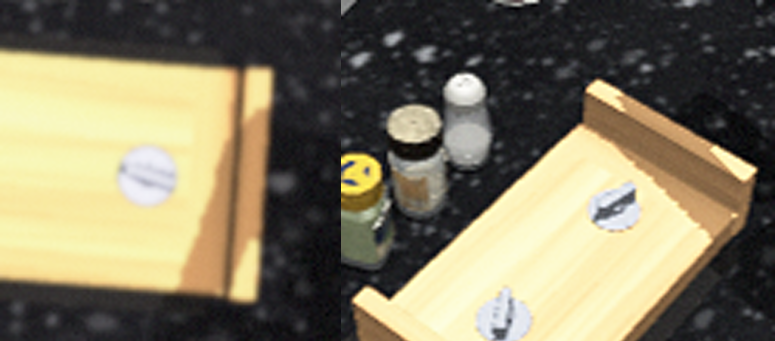

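The panel sits flush with the board in both views. The cam bar is past half a turn and the jars are where they were, so I'm handing in.

```bash
python3 -c "
from plant import order
print(order.hand_in())"
```

```text
the job is handed in; nothing more can be done
None
```

The job is handed in at about 43 s of the 72 s allowed: the end panel is flush with the board, and the cam is turned to about 3.4 rad, where it felt firmly tight (about 0.32 N m, roughly 50 N of pull). The gripper is clear and the jars have not moved; no verdict was returned.

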